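# Load a clip strip into the bench bag-clipper magazine

### The job

Load the brass clip strip into the channel of the bag clipper's magazine: push its end gently back against the red spring follower, without ramming the follower into its end stop, until the strip drops in behind the steel nose stop and lies flat on the channel's sprung floor. Then let go of it and slide the blue rail fully home over the strip. Do not disturb the red-capped jar, the white cup or the green dish.

Things in the scene. Friction and masses are not known exactly. Their poses are not given: they have to be found in the camera images.
- strip_center (a point): Centre of the loose rigid brass clip strip, a straight bar 90 mm long (its x axis), 14 mm wide (y), 36 mm tall (z), about 0.12 kg. It starts upright on the white stand, with its centre 18 mm above the stand's top. Both ends are alike.
- stand: Fixed low white stand on the bench, 355 mm (x) by 295 mm (y), its flat top 50 mm above the bench; strip, magazine, cup and dish stand on it. Origin on the bench under its centre.
- magazine: Fixed magazine: grey base plate 276 x 64 mm, 12 mm thick, low blue block (27 mm tall) at its -x end. Origin on the stand's top. x runs along the channel from nose stop to follower, z up, channel centred on y = 0. On it sits a channel unit clamped anywhere within 16 mm either way along x of its middle setting: NOT MEASURED, find it by feel or sight; it shifts all x given at the next three points.
- channel_point (a point): Fixed point, x 45, y 0, z 20 mm of the magazine: channel floor under the middle of a loaded strip, middle setting. Channel 18 mm wide, wall tops z = 36. Floor is a sprung bar: holds 2.5 N, then gives 1 mm per 2.5 N to a rigid stop at 3 mm. Loaded strip: centre z = 38, top z = 56 mm. All contact of strip on magazine must stay under 14 N till it is down (centre below z 42 mm), under 25 N after.
- nose_point (a point): Fixed point on the base, x 0, y 0, z 30 mm of the magazine: top edge, facing the follower, of the dark steel nose stop at the middle setting. The nose is a block across the channel, x -22 to 0, floor to z = 30 mm. The strip is pushed with its underside at z 31 to 35 mm, overhanging the nose, then pressed down; let go, the follower keeps it against the nose.
- follower_point (a point): Fixed point on the base, x 76, y 0, z 38 mm of the magazine: face of the red spring follower at rest at the middle setting; the face spans z 21 to 50 mm. Nose to follower is 76 mm at rest, so a 90 mm strip needs it pushed back at least 14 mm along +x; rigid end stop at 22 mm. It pushes with 3 N at first touch and 0.25 N more per mm (6.5 N at 14 mm, 8.5 at 22), damped: +0.05 N per mm/s.
- rail_grip (a point): Centre of the black grip post of the blue rail: 14 x 14 mm, 26 mm tall, on the rail's top (64 x 48 mm, z = 63.5 mm); the point is at z = 76.5 mm and, at joint value 0, at x = 145 mm of the magazine. The rail bridges the channel, underside at z = 58.5 mm: it clears a strip on the floor and strikes one that stands higher. Open near the +x end; closes along -x.
- rail (a joint): Slide of the blue rail, m: 0 fully open, 0.080 fully closed (end stop); grows as the rail moves along the magazine's -x. Friction about 2.5 N; it stays where it is left.
- jar_red: Bystander: white screw-cap jar with red cap, 57 mm across, 107 mm tall; origin at the centre of its underside.
- dish: Bystander: flat covered dish, green, 57 mm across, 12 mm tall; origin at the centre of its underside.
- cup: Bystander: shallow white cup, 60 mm across, 22 mm tall; origin at the centre of its underside.
There are look-alikes about, which are no part of the job. There is more than one size of the part that bears strip_center; the job needs the smaller.

How it is judged:
By the outcome, as a careful person would: the job done as asked, in the order asked, and still so for the second after the job is handed in, with the robot touching nothing.
It also fails if it takes over 54 s, if anything falls off the work surface, if the arm or the gripper's body presses on something with over 40 N, if the wrist force passes 120 N, or if a joint passes its speed limit or range.

### The arm

A 7-joint arm with a two-finger parallel gripper is mounted at the origin on the work surface; the furniture and walls round the work are solid. World frame = base frame: x ahead of the robot, y to its left, z up, the work surface at z = 0. Lengths are in m, angles in rad, forces in N, time in s.
With the tool pointing down it reaches from about 0.4 to 0.85 m from the base axis. Payload 4.5 kg.
Tool frame: the origin (TCP) lies at the centre of the arm's flange, where the gripper is bolted on; the fingertips stand 166 mm ahead of it and the grasp point (between the pads) lies 147 mm ahead of it (r.grip_depth is the distance from the TCP to the grasp point, in m); z points along the fingers, y is the line along which they close (so a half turn about z gives the same grasp; the last joint's range is limited). The gripper opens to 88 mm and grips with 3 to 60 N. Pads are 18 mm wide; open, the fingers measure 123 mm over their backs; the gripper's body (75 mm by 187 mm) begins 45 mm behind the grasp point.
Start: joints at [1.359, 0.689, -0.195, 1.565, 0.157, 0.902, -0.215], TCP at [0.152, -0.606, 0.405] pointing down, gripper open.
Joint ranges: [-3.01, 3.01], [-0.46, 2.08], [-1.47, 1.51], [0.13, 2.56], [-1, 4.14], [0.04, 2.09], [-2.66, 2.66]. Speed limits (rad/s): [2.57, 2.57, 3.14, 3.14, 3.14, 3.14, 3.14].

### API

Orientations are given as a unit quaternion [x, y, z, w].
In Python, from plant import status, cams, r, finder gives the robot as it stands.
- The arm moves only by the tool play_rows, never from a script. Its argument "rows" is a list of rows, each a list of 7 numbers: the opening in per cent of the stroke, from 0 (shut) to 100 (fully open), then the shift along the tool's x, y, z in m, then the turn, a rotation vector about the tool's x, y, z in degrees. A call has 1 to 8 rows; each row shifts and turns the commanded pose from where the row before left it, along the tool's axes as they then stand; what a row does not reach is not made up. A row lasts 1/8 s, in which the tool goes at most 62.5 mm and 10.7 degrees, less where a joint would pass 70% of its speed; a pose out of reach is approached as far as the arm can. A call with a gripper value outside its range is refused whole. The fingers move at their own pace and stop on an object; "grip_force" is the grip in N (left out, the last holds). Time passes only in rows, so rows that do not move let the fingers close. It gives the time, the measured TCP pose, the force, the opening and the grip force at its end, in the units of the state.
- status.get_state(): the state, without advancing time (a new reading comes with each control period).
- cams.snapshot(name): name is "scene" or "top" or "wrist"; returns the picture (384x512x3 uint8, red, green, blue); there is no depth.
- cams.camera_params(name): a dict with "vfov" (degrees; the focal length in pixels is half the picture's height over the tangent of half this angle, whatever the lens; pixels are square), "cx", "cy" (the principal point, pixels), "R" (3x3) and "t" (3): a world point X has camera coordinates R X + t; the wrist camera has in their place "tool_from_camera" (4x4, takes a point from camera to tool coordinates, whose origin is the TCP and whose axes are the flange's). Camera axes: x right, y down, z forward; pixel columns grow to the right and rows downward; lengths in m; the calibration is good to about 2 mm. A picture is of the moment at which its call begins: read the wrist's pose just before it. camera_params takes no time and is no camera call.
- r.finish_job(): hands the job in; it is judged then, once.
Trained networks look in the newest picture that a camera, given by its name, has taken for a name from the list of things; names that differ only in an ending like _2 or _b are one class to them, and where a whole thing is asked for, a point or a joint stands for the part that bears it (a point fixed in the world has none). Each returns a list of dicts, best first, with "score" (0 to 1); they miss things now and then, are a little off and sometimes report something else, mostly with a low value. They report only what shows in the picture. A call takes as long as a camera call. They do not tell look-alikes from the thing itself.
- finder.spot_in(camera, label): "at" ([x, y, z] in m, in the coordinates of the camera as it stood for that picture, good to about 4 mm: the middle of the surface that is visible of it).
- finder.regions_of(camera, label): "mask" (384x512 bool, what is visible of it).
The state is a dict: "clock": time; "q": joint angles; "qd": joint speeds; "joint_torque": joint torques, N m; "tool_pos": TCP position; "eef_rot": TCP orientation; "contact_force": force on the tool from outside, world axes, zero at the start; "moment": the same for the moment, N m; "opening": opening from 0.0 (shut) to 1.0 (fully open); "finger_force": force on a finger pad.
Only numpy, scipy, OpenCV 4.12 (cv2) and the standard library are available. Lean on these libraries where they do the work, as an engineer would, in place of code of your own. Each camera call takes 0.05 s, during which the arm holds its last target. There are 200 camera calls.

## Working session

There is one attempt and no reset: what is moved stays moved. The work goes in short steps, Python scripts to look and compute and a tool call to move; the robot and the scene stay as the last step left them, time stands still between calls to the robot, and variables do not carry over. Pictures are saved under pics/ and viewed, at most 10 in all, crops included, and the job is handed in when it is done.

Besides the shell and the picture viewer there is one more tool, called as a command line: name --pt "numbers of a row" for each row, then --argument value for the rest. play_rows: Moves the arm, as the interface text tells. Its arguments: {"type":"object","properties":{"rows":{"type":"array","items":{"type":"array","items":{"type":"number"}}},"grip_force":{"type":"number"}},"required":["rows"]}

```bash
ls; mkdir -p pics; cat > h.py <<'E'
import numpy as np, cv2
from plant import status, cams, r, finder
from scipy.spatial.transform import Rotation as Ro
def snap(n,f=None):
    s=status.get_state(); im=cams.snapshot(n)
    if f: cv2.imwrite('pics/'+f,cv2.cvtColor(im,cv2.COLOR_RGB2BGR))
    return s,im
def cam(n,s=None):
    p=cams.camera_params(n); f=192/np.tan(np.radians(p['vfov'])/2)
    if 'R' in p: R=np.array(p['R']);t=np.array(p['t']); C=-R.T@t; Rw=R.T
    else:
        T=np.array(p['tool_from_camera']); Rt=Ro.from_quat(s['eef_rot']).as_matrix()
        Rw=Rt@T[:3,:3]; C=Rt@T[:3,3]+np.array(s['tool_pos'])
    return f,p['cx'],p['cy'],Rw,C
def ray(c,u,v,z):
    f,cx,cy,Rw,C=c; d=Rw@np.array([(u-cx)/f,(v-cy)/f,1]); return C+d*(z-C[2])/d[2]
def toW(c,p): return c[3]@np.array(p)+c[4]
def proj(c,X):
    p=c[3].T@(np.array(X)-c[4]); return np.array([c[1]+c[0]*p[0]/p[2],c[2]+c[0]*p[1]/p[2]])
E
python3 - <<'E'
from h import *
print(status.get_state())
np.set_printoptions(precision=3,suppress=True)
ims=[]
for n in('scene','top'):
    s,im=snap(n,n+'0.png'); ims.append(im); c=cam(n,s); print(n,c[4],c[3][:,2],cams.camera_params(n)['vfov'])
    for l in('strip_center','stand','magazine','rail_grip','rail','jar_red','dish','cup'):
        for d in finder.spot_in(n,l)[:4]: print(n,l,round(d['score'],2),toW(c,d['at']),proj(c,toW(c,d['at'])).round())
E
```

```text
pics
{'clock': 0.0, 'q': array([ 1.35878564,  0.68995674, -0.19448655,  1.56634354,  0.15729516,
        0.90249122, -0.21510052]), 'qd': array([ 2.07256496e-04, -1.03332139e-03, -1.14523621e-04, -1.96322115e-03,
        3.60088727e-04, -7.13269211e-07, -6.33359412e-04]), 'joint_torque': array([-6.08949740e-04, -5.27561796e+01, -1.26701608e+00, -1.53426057e+01,
       -5.26399794e-02,  6.45259162e-03,  1.90703645e-04]), 'tool_pos': array([ 0.15197109, -0.6059026 ,  0.40392619]), 'eef_rot': array([ 9.92452578e-01,  1.22625694e-01, -1.83484557e-04, -8.86093383e-04]), 'contact_force': array([-0.25246158, -0.7316398 , -0.21575095]), 'moment': array([ 0.01895742, -0.04198589,  0.01074496]), 'finger_force': 0.0, 'opening': 1.000339237202668}
scene [ 0.209 -0.636  0.881] [ 0.332  0.662 -0.672] 49.415483722846076
scene strip_center 0.65 [ 0.828 -0.101  0.039] [366. 226.]
scene strip_center 0.55 [0.484 0.151 0.08 ] [211. 194.]
scene stand 0.64 [0.461 0.204 0.052] [197. 192.]
scene magazine 0.9 [0.494 0.249 0.081] [201. 172.]
scene magazine 0.51 [0.579 0.237 0.106] [230. 160.]
scene rail_grip 
[... 251 characters left out ...]
35 0.144 0.059] [261. 185.]
top [0.438 0.124 1.534] [ 0.105  0.006 -0.994] 43.739390718665774
top strip_center 0.77 [ 0.826 -0.088  0.048] [314. 117.]
top strip_center 0.69 [0.487 0.148 0.085] [239. 223.]
top strip_center 0.23 [0.49  0.223 0.053] [215. 222.]
top strip_center 0.18 [0.481 0.261 0.069] [202. 225.]
top stand 0.85 [0.491 0.221 0.055] [215. 222.]
top magazine 0.58 [0.479 0.259 0.071] [203. 226.]
top magazine 0.31 [0.581 0.257 0.115] [202. 191.]
top rail_grip 0.74 [0.484 0.15  0.083] [238. 224.]
top rail_grip 0.73 [0.577 0.253 0.112] [204. 192.]
top jar_red 0.9 [0.711 0.294 0.105] [191. 149.]
top dish 0.72 [0.351 0.155 0.053] [236. 268.]
top cup 0.66 [0.63  0.144 0.056] [241. 178.]
```

```bash
python3 - <<'E'
import cv2,numpy as np
a=cv2.imread('pics/scene0.png');b=cv2.imread('pics/top0.png')
x=cv2.resize(a[110:260,110:310],(800,600),interpolation=cv2.INTER_CUBIC)
y=cv2.resize(b[120:300,160:340],(600,600),interpolation=cv2.INTER_CUBIC)
cv2.imwrite('pics/c1.png',x);cv2.imwrite('pics/c2.png',y)
E
```

```text
(no output)
```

View pics/c1.png

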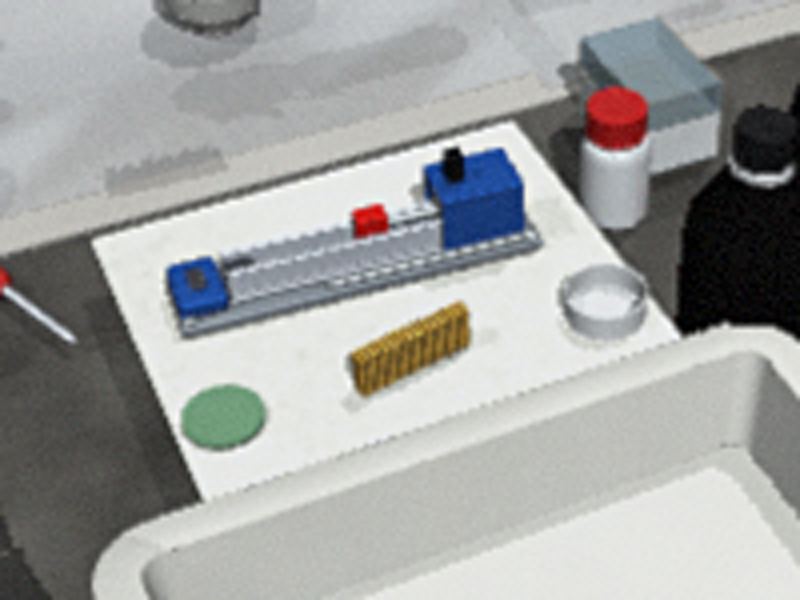

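View pics/c2.png

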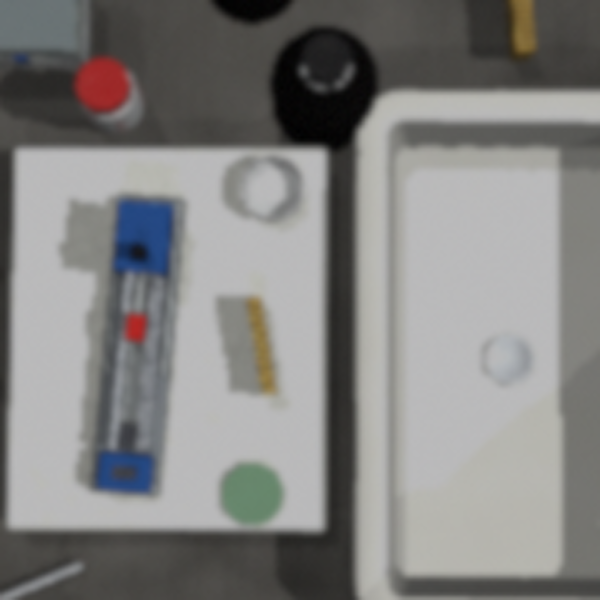

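```bash
cat >> h.py <<'E'
def rel(pos,yaw):
    """shift in tool axes from current pose to pos, then turn about tool z to tool-x yaw (deg)"""
    s=status.get_state(); R=Ro.from_quat(s['eef_rot']).as_matrix()
    y0=np.degrees(np.arctan2(R[1,0],R[0,0]))
    d=R.T@(np.array(pos)-s['tool_pos'])
    print('yaw',y0.round(2),'shift mm',(d*1000).round(1),'turn z',round(-(yaw-y0),2)); return d
E
python3 - <<'E'
from h import *
np.set_printoptions(precision=3,suppress=True)
p=cams.camera_params('wrist');print(p)
rel([.42,.2,.42],0)
E
```

```text
{'vfov': 71.36621684192708, 'cx': 254.22360655155654, 'cy': 192.1304318230704, 'tool_from_camera': array([[-0.   , -0.947, -0.32 ,  0.083],
       [ 1.   ,  0.   , -0.001,  0.001],
       [ 0.001, -0.32 ,  0.947,  0.02 ],
       [ 0.   ,  0.   ,  0.   ,  1.   ]])}
yaw 14.08 shift mm [ 456.  -716.8  -15.3] turn z 14.08
```

play_rows --pt "100 0.0433 -0.035 0 0 0 0" --pt "100 0.0433 -0.035 0 0 0 0" --pt "100 0.0433 -0.035 0 0 0 0" --pt "100 0.0433 -0.035 0 0 0 0" --pt "100 0.0433 -0.035 0 0 0 0" --pt "100 0.0433 -0.035 0 0 0 0" --pt "100 0.0433 -0.035 0 0 0 0" --pt "100 0.0433 -0.035 0 0 0 0"

```text
clock: 1.9
tool_pos: [0.421, -0.2489, 0.405]
eef_rot: [0.992, 0.123, 0.0, 0.0]
contact_force: [0.7, -0.8, 0.3]
opening: 0.999
finger_force: 0.0
```

play_rows --pt "100 0.0234 -0.0521 0 0 0 0" --pt "100 0.0234 -0.0521 0 0 0 0" --pt "100 0.0234 -0.0521 0 0 0 0" --pt "100 0.0234 -0.0521 0 0 0 0" --pt "100 0.0234 -0.0521 0 0 0 0" --pt "100 0.0234 -0.0521 0 0 0 0" --pt "100 0.0234 -0.0521 0 0 0 0" --pt "100 0.0234 -0.0521 0 0 0 0"

```text
clock: 2.9
tool_pos: [0.5003, 0.2014, 0.4049]
eef_rot: [0.992, 0.123, 0.0, 0.0]
contact_force: [0.3, -0.4, 1.3]
opening: 0.999
finger_force: 0.0
```

play_rows --pt "100 0 0 0 0 0 9" --pt "100 0 0 0 0 0 9" --pt "100 0 0 0 0 0 0"

```text
clock: 3.28
tool_pos: [0.5, 0.1998, 0.4047]
eef_rot: [0.999, -0.033, 0.0, 0.0]
contact_force: [-0.3, 0.8, 0.8]
opening: 0.996
finger_force: 0.0
```

```bash
python3 - <<'E'
from h import *
np.set_printoptions(precision=4,suppress=True)
s,im=snap('wrist','w1.png'); c=cam('wrist',s); print(s['clock'],s['tool_pos'],c[4])
rel([.5,.2,.4],0)
for l in('strip_center','stand','magazine','rail_grip','dish','cup'):
    for d in finder.spot_in('wrist',l)[:2]: print(l,round(d['score'],2),toW(c,d['at']),proj(c,toW(c,d['at'])).round())
E
```

```text
3.275 [0.5    0.1998 0.4047] [0.5827 0.1933 0.385 ]
yaw -3.74 shift mm [-0.1 -0.4  4.8] turn z -3.74
strip_center 0.84 [0.4943 0.1507 0.0833] [296. 179.]
stand 0.7 [0.5513 0.2149 0.0498] [238. 130.]
magazine 0.57 [0.519  0.2586 0.0824] [202. 164.]
rail_grip 0.89 [0.5811 0.2458 0.1193] [199. 107.]
dish 0.66 [0.3569 0.1562 0.0576] [291. 267.]
cup 0.57 [0.6371 0.1391 0.0486] [299.  47.]
```

View pics/w1.png

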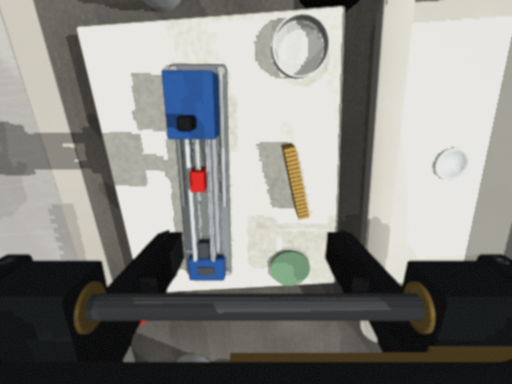

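```bash
python3 - <<'E'
from h import *
np.set_printoptions(precision=4,suppress=True)
im=cv2.imread('pics/w1.png'); hsv=cv2.cvtColor(im,cv2.COLOR_BGR2HSV)
c=cam('wrist',status.get_state())
m=cv2.inRange(hsv,(12,90,60),(32,255,255)); m[:120]=0;m[230:]=0;m[:,:270]=0;m[:,320:]=0
ys,xs=np.nonzero(m); P=np.array([ray(c,u,v,.086)[:2] for u,v in zip(xs,ys)],np.float32)
print(len(xs),cv2.minAreaRect(P*1000))
for l in ('strip_center',):
    k=finder.regions_of('wrist',l)[0]['mask']; ys,xs=np.nonzero(k); P=np.array([ray(c,u,v,.086)[:2] for u,v in zip(xs,ys)],np.float32); print(len(xs),cv2.minAreaRect(P*1000))
rel([.47,.25,.31],-3.7)
E
```

```text
895 ((490.48858642578125, 150.78994750976562), (92.57850646972656, 14.13244342803955), 9.83380126953125)
1032 ((490.0794677734375, 150.77188110351562), (95.0278091430664, 15.912476539611816), 10.125931739807129)
yaw -3.9 shift mm [-33.5 -48.5  94.7] turn z -0.2
```

play_rows --pt "100 -0.017 -0.024 0.045 0 0 0" --pt "100 -0.0165 -0.0245 0.0497 0 0 0" --pt "100 0 0 0 0 0 0" --pt "100 0 0 0 0 0 0"

```text
clock: 4.18
tool_pos: [0.4709, 0.2495, 0.3108]
eef_rot: [0.999, -0.035, 0.001, 0.0]
contact_force: [0.1, -0.6, 1.1]
opening: 1.003
finger_force: 0.0
```

```bash
python3 - <<'E'
from h import *
np.set_printoptions(precision=4,suppress=True)
s,im=snap('wrist','w2.png'); c=cam('wrist',s); print(s['clock'],s['tool_pos'],s['eef_rot'],c[4])
cv2.imwrite('pics/w2c.png',cv2.resize(cv2.imread('pics/w2.png')[0:300,150:350],(533,800),interpolation=cv2.INTER_CUBIC)[:600])
b=cv2.imread('pics/w2.png')
cv2.imwrite('pics/w2c.png',cv2.rotate(cv2.resize(b[20:290,160:340],(540,800),interpolation=cv2.INTER_CUBIC),cv2.ROTATE_90_CLOCKWISE))
E
```

```text
4.175 [0.4709 0.2495 0.3108] [ 0.9994 -0.0346  0.0008  0.0001] [0.5536 0.2428 0.2912]
```

View pics/w2c.png

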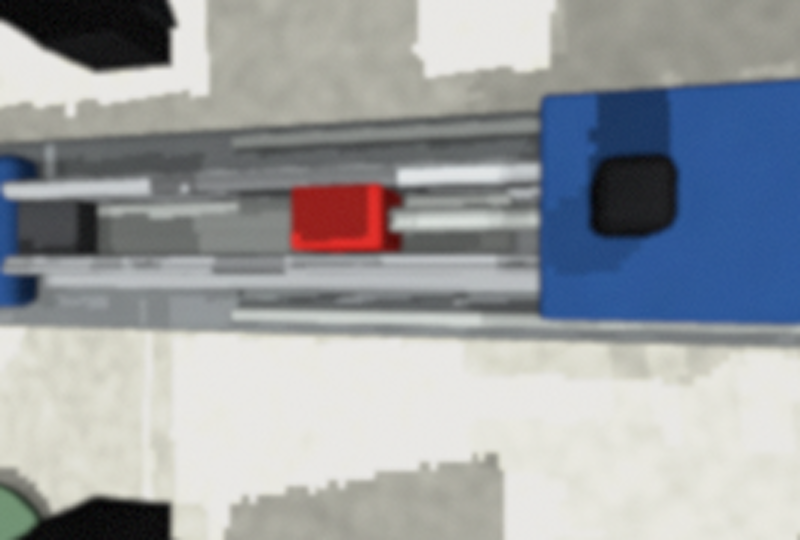

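```bash
python3 - <<'E'
from h import *
np.set_printoptions(precision=1,suppress=True)
c=cam('wrist',status.get_state())
def P(X,Y,z): return ray(c,160+Y/3-.5+.17,20+(800-X)/2.963-.5,z)[:2]*1000
for n,X,Y,z in [('nose top ed up',78,203,.08),('nose top ed lo',78,253,.08),('nose bot ed',97,230,.07),('fol lo-x top',291,184,.1),('fol',292,250,.1),
 ('rail ed up',541,97,.1135),('rail ed lo',541,318,.1135),('post1',592,160,.1395),('post2',592,235,.1395),('post3',677,157,.1395),('post4',677,233,.1395),
 ('wallU inner L',100,198,.086),('wallU inner R',530,180,.086),('wallU outer L',100,181,.086),('wallL inner L',100,259,.086),('wallL inner R',530,262,.086),('wallL outL',100,272,.086),
 ('plate up L',60,144,.062),('plate up R',530,115,.062),('plate lo L',60,325,.062),('plate lo R',790,345,.062)]:
    print(n,P(X,Y,z))
E
```

```text
nose top ed up [416.5 277.2]
nose top ed lo [415.4 262. ]
nose bot ed [416.4 269.6]
fol lo-x top [492.4 272.3]
fol [491.5 255.7]
rail ed up [554.2 282.4]
rail ed lo [551.  235.7]
post1 [562.1 264.2]
post2 [561.2 250.9]
post3 [575.9 263. ]
post4 [575. 250.]
wallU inner L [428.  276.9]
wallU inner R [550.3 268.6]
wallU outer L [428.4 281.9]
wallL inner L [426.8 259. ]
wallL inner R [548.9 248.5]
wallL outL [426.5 255.2]
plate up L [399.1 300.6]
plate up R [551.1 289.4]
plate lo L [394.9 240.2]
plate lo R [609.4 223.6]
```

```bash
python3 - <<'E'
from h import *
rel([.4903,.1508,.290],9.9)
E
```

```text
yaw -4.02 shift mm [25.8 96.9 21.4] turn z -13.92
```

play_rows --pt "100 0.013 0.0484 0.0 0 0 0" --pt "100 0.0128 0.0485 0.0 0 0 0" --pt "100 0 0 0.0107 0 0 -6.96" --pt "100 0 0 0.0107 0 0 -6.96" --pt "60 0 0 0 0 0 0"

```text
clock: 4.85
tool_pos: [0.49, 0.1504, 0.2896]
eef_rot: [0.996, 0.085, 0.001, 0.0]
contact_force: [-0.7, 0.1, -0.7]
opening: 0.909
finger_force: 0.0
```

```bash
python3 - <<'E'
from h import *
s,im=snap('wrist','w3.png'); c=cam('wrist',s); print(s['clock'],s['tool_pos'],s['opening'])
hsv=cv2.cvtColor(im,cv2.COLOR_RGB2HSV); m=cv2.inRange(hsv,(12,90,60),(32,255,255)); m[330:]=0
n,lab,st,_=cv2.connectedComponentsWithStats(m); i=1+np.argmax(st[1:,4]); print(st[i])
ys,xs=np.nonzero(lab==i); P=np.array([ray(c,u,v,.086)[:2] for u,v in zip(xs,ys)],np.float32)
print(cv2.minAreaRect(P*1000)); rel([.4903,.1508,.236],9.9)
E
```

```text
4.85 [0.48999174 0.15039288 0.28964814] 0.9085283868422204
[ 245  156   18  115 1944]
((491.1371765136719, 150.58445739746094), (92.65816497802734, 12.975425720214844), 10.32355785369873)
yaw 9.77 shift mm [ 0.2  0.  53.8] turn z -0.13
```

play_rows --pt "50 0.0007 0 0.02 0 0 -0.3" --pt "50 0 0 0.02 0 0 0" --pt "50 0 0 0.0136 0 0 0" --pt "50 0 0 0 0 0 0" --pt "0 0 0 0 0 0 0" --pt "0 0 0 0 0 0 0" --pt "0 0 0 0 0 0 0" --pt "0 0 0 0 0 0 0" --grip_force 45

```text
clock: 5.9
tool_pos: [0.49, 0.1518, 0.2354]
eef_rot: [0.996, 0.09, 0.0, -0.0]
contact_force: [0.0, -0.6, 3.6]
opening: 0.153
finger_force: 45.0
```

play_rows --pt "0 0 0 0 0 0 0" --pt "0 0 0 0 0 0 0" --pt "0 0 0 0 0 0 0"

```text
clock: 6.28
tool_pos: [0.49, 0.1518, 0.2354]
eef_rot: [0.996, 0.09, 0.0, -0.0]
contact_force: [-0.8, -0.1, 6.5]
opening: 0.155
finger_force: 45.0
```

play_rows --pt "0 0 0 -0.01 0 0 0" --pt "0 0 0 -0.025 0 0 0" --pt "0 0 0 -0.025 0 0 0" --pt "0 0 0 -0.025 0 0 0" --pt "0 0 0 0 0 0 4.9" --pt "0 0 0 0 0 0 4.9" --pt "0 0 0 0 0 0 4.9" --pt "0 0 0 0 0 0 0"

```text
clock: 7.28
tool_pos: [0.4896, 0.1519, 0.3202]
eef_rot: [0.999, -0.038, -0.0, 0.0]
contact_force: [1.1, -0.5, -2.2]
opening: 0.153
finger_force: 45.0
```

```bash
python3 - <<'E'
from h import *
rel([.4439,.2671,.32],-4.4); print(status.get_state()['contact_force'])
E
```

```text
yaw -4.34 shift mm [ -54.3 -111.4    0.2] turn z 0.06
[ 1.08882083 -0.46693441 -2.17768671]
```

play_rows --pt "0 -0.018 -0.037 0 0 0 0" --pt "0 -0.018 -0.037 0 0 0 0" --pt "0 -0.0183 -0.0374 0 0 0 0" --pt "0 0 0 0 0 0 0" --pt "0 0 0 0 0 0 0"

```text
clock: 7.9
tool_pos: [0.4442, 0.2665, 0.32]
eef_rot: [0.999, -0.038, -0.0, 0.0]
contact_force: [0.1, -1.0, -1.3]
opening: 0.152
finger_force: 45.0
```

```bash
python3 - <<'E'
from h import *
s,im=snap('wrist','w4.png'); c=cam('wrist',s); print(s['clock'],s['tool_pos'],s['contact_force']); rel([.4439,.2671,.2684],-4.4)
b=cv2.imread('pics/w4.png')
cv2.imwrite('pics/w4c.png',cv2.resize(b[0:300,130:380],(667,800),interpolation=cv2.INTER_CUBIC)[200:])
hsv=cv2.cvtColor(im,cv2.COLOR_RGB2HSV); m=cv2.inRange(hsv,(12,90,60),(32,255,255)); m[335:]=0
n,lab,st,_=cv2.connectedComponentsWithStats(m); i=1+np.argmax(st[1:,4]); print(st[i])
E
```

```text
7.9 [0.44423955 0.26653335 0.32000212] [ 0.13882915 -0.96802347 -1.3294307 ]
yaw -4.44 shift mm [-0.7 -1.2 51.6] turn z -0.04
[ 241  171   27  123 2927]
```

View pics/w4c.png

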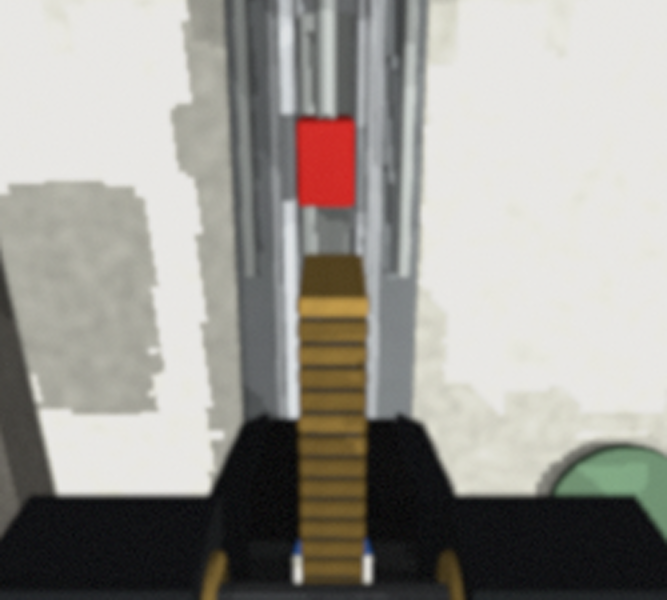

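```bash
python3 - <<'E'
from h import *
np.set_printoptions(precision=1,suppress=True)
s=status.get_state();c=cam('wrist',s); 
def P(X,Y,z):
    p=ray(c,130+X/2.667-.3,(Y+200)/2.667-.3,z); q=p-s['tool_pos']; a=np.radians(-4.4); u=np.array([np.cos(a),np.sin(a)]); v=np.array([-u[1],u[0]])
    d=p[:2]-[.416,.2692]; return p[:2]*1000,'mag(unit)',np.array([d@u,d@v])*1000
for n,X,Y,z in [('end top L',299,297,.1706),('end top R',366,297,.1706),('end bot L',303,256,.1346),('end bot R',362,256,.1346),('top L far',300,560,.1706),('top R far',366,560,.1706),('fol L',298,207,.1),('fol R',355,207,.1),('folfar L',297,118,.1),('folfar R',354,118,.1),('wallL in',300,230,.086),('wallR in',355,230,.086),('plate L',244,415,.062),('plateR',413,415,.062),('plate L',232,120,.062),('plateR',422,120,.062)]: print(n,*P(X,Y,z))
E
```

```text
end top L [487.2 267.9] mag(unit) [71.1  4.2]
end top R [486.2 255.2] mag(unit) [71.1 -8.5]
end bot L [486.2 268.7] mag(unit) [70.1  4.8]
end bot R [485.2 254.6] mag(unit) [70.1 -9.2]
top L far [427.6 273.3] mag(unit) [11.2  4.9]
top R far [426.5 259. ] mag(unit) [11.2 -9.4]
fol L [492.  270.9] mag(unit) [75.6  7.5]
fol R [490.7 254.8] mag(unit) [75.6 -8.6]
folfar L [516.2 268.9] mag(unit) [99.9  7.4]
folfar R [515.  253.5] mag(unit) [99.9 -8.1]
wallL in [482.4 271.8] mag(unit) [66.   7.7]
wallR in [481.1 255.1] mag(unit) [66.  -9.1]
plate L [409.7 300.3] mag(unit) [-8.7 30.6]
plateR [404.9 237.9] mag(unit) [ -8.7 -32. ]
plate L [515.1 291.9] mag(unit) [97.  30.2]
plateR [510.3 230.7] mag(unit) [ 97.  -31.2]
```

play_rows --pt "0 0 -0.0016 0.01 0 0 0" --pt "0 0 0 0.016 0 0 0" --pt "0 0 0 0.012 0 0 0" --pt "0 0 0 0.007 0 0 0" --pt "0 0 0 0.004 0 0 0" --pt "0 0 0 0.0026 0 0 0" --pt "0 0 0 0 0 0 0" --pt "0 0 0 0 0 0 0"

```text
clock: 8.95
tool_pos: [0.4444, 0.2688, 0.2687]
eef_rot: [0.999, -0.038, 0.0, -0.0]
contact_force: [0.6, -0.2, -0.7]
opening: 0.157
finger_force: 45.0
```

```bash
python3 - <<'E'
from h import *
s,im=snap('wrist','w5.png'); print(s['clock'],s['tool_pos'],s['contact_force'],s['moment'])
b=cv2.imread('pics/w5.png')
cv2.imwrite('pics/w5c.png',cv2.resize(b[70:270,170:340],(680,800),interpolation=cv2.INTER_CUBIC)[:600])
E
```

```text
8.95 [0.44440138 0.2687597  0.26867409] [ 0.59055114 -0.17446995 -0.70189479] [ 0.02151795  0.03161821 -0.01799501]
```

View pics/w5c.png

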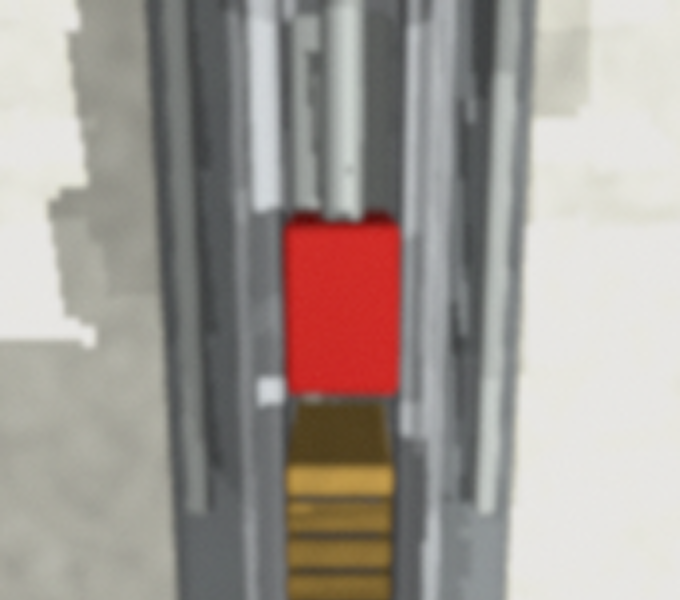

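```bash
python3 - <<'E'
from h import *
np.set_printoptions(precision=1,suppress=True)
s=status.get_state();c=cam('wrist',s)
def P(X,Y,z):
    p=ray(c,170+X/4-.37,70+Y/4-.37,z); a=np.radians(-4.4); u=np.array([np.cos(a),np.sin(a)]); v=np.array([-u[1],u[0]])
    d=p[:2]-[.416,.2692]; return np.array([d@u,d@v])*1000
for n,X,Y,z in [('end top L',286,465,.1193),('end top R',393,465,.1193),('end bot L',298,403,.0833),('end bot R',386,403,.0833),('fol L',286,395,.1),('fol R',399,395,.1),('plateL',150,100,.062),('plateR',530,100,.062),('plateL',178,560,.062),('plateR',507,560,.062)]: print(n,P(X,Y,z))
E
```

```text
end top L [70.9  7.6]
end top R [70.9 -6. ]
end bot L [70.   7.4]
end bot R [70.  -6.6]
fol L [75.3  8.4]
fol R [75.3 -7.7]
plateL [115.8  31.9]
plateR [115.8 -30.5]
plateL [34.3 31.2]
plateR [ 34.3 -30.8]
```

play_rows --pt "0 0.002 0 0 0 0 0" --pt "0 0.002 0 0 0 0 0" --pt "0 0.002 0 0 0 0 0" --pt "0 0.002 0 0 0 0 0" --pt "0 0.002 0 0 0 0 0" --pt "0 0 0 0 0 0 0" --pt "0 0 0 0 0 0 0"

```text
clock: 9.88
tool_pos: [0.4541, 0.2679, 0.2683]
eef_rot: [0.999, -0.038, -0.0, 0.0]
contact_force: [-4.1, 1.1, 0.5]
opening: 0.154
finger_force: 45.0
```

play_rows --pt "0 0.002 0 0 0 0 0" --pt "0 0.002 0 0 0 0 0" --pt "0 0.002 0 0 0 0 0" --pt "0 0.002 0 0 0 0 0" --pt "0 0.002 0 0 0 0 0" --pt "0 0.001 0 0 0 0 0" --pt "0 0 0 0 0 0 0" --pt "0 0 0 0 0 0 0"

```text
clock: 10.88
tool_pos: [0.4643, 0.2672, 0.2683]
eef_rot: [0.999, -0.038, -0.001, 0.0]
contact_force: [-6.9, 0.8, 2.2]
opening: 0.155
finger_force: 45.0
```

```bash
python3 - <<'E'
from h import *
np.set_printoptions(precision=2,suppress=True)
s,im=snap('wrist','w6.png'); print(s['clock'],s['tool_pos'],s['contact_force'],s['moment'])
b=cv2.imread('pics/w6.png')
cv2.imwrite('pics/w6c.png',cv2.resize(b[70:270,170:340],(680,800),interpolation=cv2.INTER_CUBIC)[:600])
E
```

```text
10.875 [0.46 0.27 0.27] [-6.93  0.84  2.2 ] [0.19 1.34 0.04]
```

View pics/w6c.png

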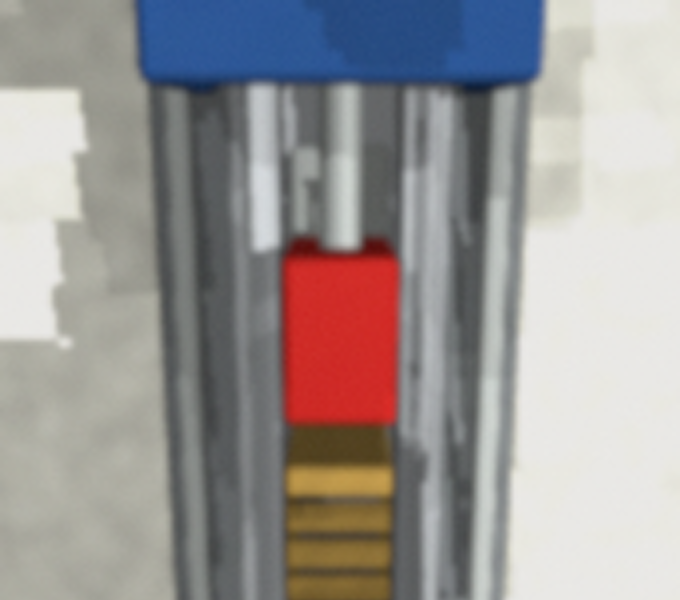

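play_rows --pt "0 0 0 0.002 0 0 0" --pt "0 0 0 0.002 0 0 0" --pt "0 0 0 0.002 0 0 0" --pt "0 0 0 0 0 0 0"

```text
clock: 11.42
tool_pos: [0.4642, 0.267, 0.2621]
eef_rot: [0.999, -0.038, -0.001, 0.001]
contact_force: [-6.4, 0.7, 0.7]
opening: 0.158
finger_force: 45.0
```

play_rows --pt "0 0 0 0.002 0 0 0" --pt "0 0 0 0.002 0 0 0" --pt "0 0 0 0.0015 0 0 0" --pt "0 0 0 0 0 0 0" --pt "0 0 0 0 0 0 0"

```text
clock: 12.05
tool_pos: [0.4642, 0.267, 0.2566]
eef_rot: [0.999, -0.038, -0.001, 0.001]
contact_force: [-6.9, 0.5, 0.7]
opening: 0.156
finger_force: 45.0
```

play_rows --pt "0 0 0 0.001 0 0 0" --pt "0 0 0 0.001 0 0 0" --pt "0 0 0 0 0 0 0" --pt "0 0 0 0 0 0 0"

```text
clock: 12.55
tool_pos: [0.4643, 0.267, 0.2549]
eef_rot: [0.999, -0.038, -0.001, 0.001]
contact_force: [-6.4, 0.1, 3.9]
opening: 0.15
finger_force: 45.0
```

play_rows --pt "0 -0.0005 0 0 0 0 0" --pt "0 -0.0005 0 0 0 0 0" --pt "0 -0.0005 0 0 0 0 0" --pt "0 0 0 0 0 0 0"

```text
clock: 13.05
tool_pos: [0.4635, 0.267, 0.2549]
eef_rot: [0.999, -0.038, -0.0, 0.0]
contact_force: [-3.9, 0.2, 1.3]
opening: 0.155
finger_force: 45.0
```

play_rows --pt "0 -0.0005 0 0 0 0 0" --pt "0 0 0 0 0 0 0" --pt "0 0 0 0 0 0 0"

```text
clock: 13.42
tool_pos: [0.4632, 0.2671, 0.2549]
eef_rot: [0.999, -0.038, -0.0, 0.0]
contact_force: [-5.2, 0.3, 2.7]
opening: 0.153
finger_force: 45.0
```

play_rows --pt "0 -0.0005 0 0 0 0 0" --pt "0 0 0 0 0 0 0" --pt "0 0 0 0 0 0 0" --pt "0 0 0 0 0 0 0" --grip_force 8

```text
clock: 13.92
tool_pos: [0.4627, 0.2671, 0.2549]
eef_rot: [0.999, -0.038, -0.0, 0.0]
contact_force: [-5.4, -1.0, 1.9]
opening: 0.157
finger_force: 8.0
```

play_rows --pt "0 0 0 0 0 0 0" --pt "0 0 0 0 0 0 0" --grip_force 3

```text
clock: 14.18
tool_pos: [0.4629, 0.2671, 0.2548]
eef_rot: [0.999, -0.039, 0.0, 0.0]
contact_force: [-4.2, -0.9, 1.7]
opening: 0.16
finger_force: 3.0
```

play_rows --pt "30 0 0 0 0 0 0" --pt "30 0 0 0 0 0 0" --pt "30 0 0 0 0 0 0" --pt "30 0 0 -0.015 0 0 0" --pt "30 0 0 -0.03 0 0 0" --pt "0 0 0 -0.03 0 0 0" --pt "0 0 0 0 0 0 0" --pt "0 0 0 0 0 0 0" --grip_force 20

```text
clock: 15.18
tool_pos: [0.4626, 0.2672, 0.3299]
eef_rot: [0.999, -0.038, 0.0, 0.0]
contact_force: [-0.5, 0.2, -0.8]
opening: 0.005
finger_force: 0.0
```

```bash
python3 - <<'E'
from h import *
np.set_printoptions(precision=2,suppress=True)
s,im=snap('wrist','w7.png'); print(s['clock'],s['tool_pos'],s['contact_force'],s['opening'])
b=cv2.imread('pics/w7.png')
cv2.imwrite('pics/w7c.png',cv2.rotate(cv2.resize(b[20:290,160:340],(540,800),interpolation=cv2.INTER_CUBIC),cv2.ROTATE_90_CLOCKWISE))
E
```

```text
15.175 [0.46 0.27 0.33] [-0.53  0.18 -0.79] 0.004868861589089223
```

View pics/w7c.png

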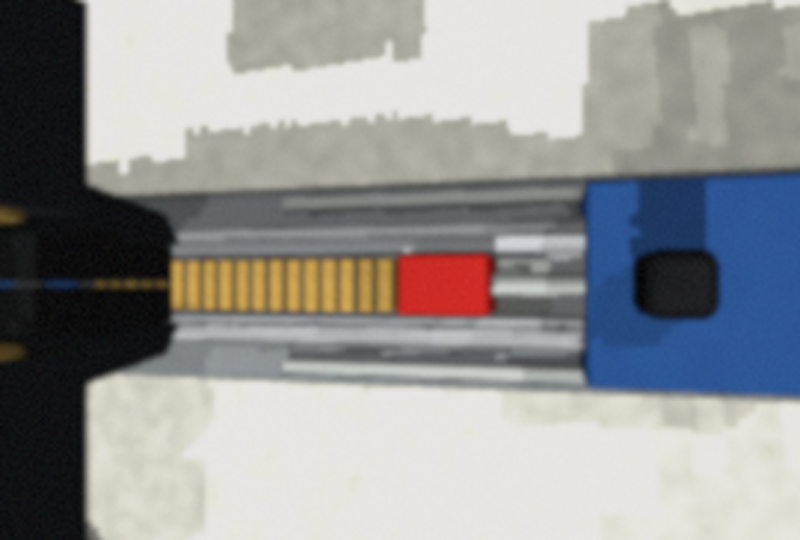

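```bash
python3 - <<'E'
from h import *
np.set_printoptions(precision=1,suppress=True)
s=status.get_state();c=cam('wrist',s); a=np.radians(-4.4); u=np.array([np.cos(a),np.sin(a)]); v=np.array([-u[1],u[0]])
def P(X,Y,z):
    p=ray(c,160+Y/3-.33,20+(800-X)/2.963-.33,z); d=p[:2]-[.416,.2692]; return p[:2]*1000,np.array([d@u,d@v])*1000
for n,X,Y,z in [('strip end',397,258,.106),('strip end',397,312,.106),('fol',399,253,.1),('fol',399,316,.1),('rail',587,183,.1135),('rail',587,386,.1135),('p',637,251,.1395),('p',637,317,.1395),('p',718,251,.1395),('p',718,317,.1395)]: print(n,*P(X,Y,z))
t=np.array([.416,.2692])+.153*u+.0012*v; print(t); rel([*t,.33],-4.4)
E
```

```text
strip end [506.2 269.4] [89.9  7.1]
strip end [505.2 255.6] [89.9 -6.7]
fol [505.7 270.9] [89.3  8.6]
fol [504.4 254.4] [89.3 -8. ]
rail [553.3 282.3] [135.8  23.6]
rail [549.7 235.9] [135.8 -22.9]
p [560.3 265. ] [144.2   6.9]
p [559.3 252.2] [144.2  -6. ]
p [574.5 263.7] [158.5   6.7]
p [573.6 251.3] [158.5  -5.8]
[0.6 0.3]
yaw -4.39 shift mm [106.5   0.3  -0.6] turn z 0.01
```

play_rows --pt "45 0.035 0 0 0 0 0" --pt "45 0.035 0.0005 0 0 0 0" --pt "45 0.0355 0 0 0 0 0" --pt "45 0 0 0 0 0 0" --pt "45 0 0 0.02 0 0 0" --pt "45 0 0 0.018 0 0 0" --pt "45 0 0 0.008 0 0 0" --pt "45 0 0 0 0 0 0"

```text
clock: 16.23
tool_pos: [0.5674, 0.2587, 0.2831]
eef_rot: [0.999, -0.038, -0.001, 0.0]
contact_force: [-0.1, -0.3, -0.0]
opening: 0.453
finger_force: 0.0
```

play_rows --pt "0 0 0 0 0 0 0" --pt "0 0 0 0 0 0 0" --pt "0 0 0 0 0 0 0" --pt "0 0 0 0 0 0 0" --pt "0 0 0 0 0 0 0" --grip_force 25

```text
clock: 16.85
tool_pos: [0.5681, 0.2589, 0.2844]
eef_rot: [0.999, -0.038, 0.0, -0.0]
contact_force: [0.2, -0.1, 4.6]
opening: 0.154
finger_force: 25.0
```

play_rows --pt "0 -0.004 0 0 0 0 0" --pt "0 -0.008 0 0 0 0 0" --pt "0 -0.008 0 0 0 0 0" --pt "0 -0.008 0 0 0 0 0" --pt "0 -0.008 0 0 0 0 0" --pt "0 -0.008 0 0 0 0 0" --pt "0 -0.008 0 0 0 0 0" --pt "0 -0.008 0 0 0 0 0"

```text
clock: 17.85
tool_pos: [0.5078, 0.2635, 0.2844]
eef_rot: [0.999, -0.038, 0.001, -0.0]
contact_force: [3.4, 0.8, 5.0]
opening: 0.155
finger_force: 25.0
```

play_rows --pt "0 -0.005 0 0 0 0 0" --pt "0 -0.005 0 0 0 0 0" --pt "0 -0.003 0 0 0 0 0" --pt "0 -0.003 0 0 0 0 0" --pt "0 -0.002 0 0 0 0 0" --pt "0 0 0 0 0 0 0"

```text
clock: 18.6
tool_pos: [0.4923, 0.2644, 0.2843]
eef_rot: [0.999, -0.039, 0.003, -0.001]
contact_force: [9.5, 0.9, 0.1]
opening: 0.158
finger_force: 25.0
```

play_rows --pt "0 -0.001 0 0 0 0 0" --pt "0 -0.001 0 0 0 0 0" --pt "0 0 0 0 0 0 0" --grip_force 40

```text
clock: 18.98
tool_pos: [0.4918, 0.2643, 0.2844]
eef_rot: [0.999, -0.039, 0.005, -0.001]
contact_force: [13.2, 0.9, -3.3]
opening: 0.159
finger_force: 40.0
```

```bash
python3 - <<'E'
from h import *
np.set_printoptions(precision=4,suppress=True)
s,im=snap('wrist','w8.png'); print(s['clock'],s['tool_pos'],s['eef_rot'],s['contact_force'],s['moment'])
b=cv2.imread('pics/w8.png')
cv2.imwrite('pics/w8c.png',cv2.resize(b[90:290,150:350],(600,600),interpolation=cv2.INTER_CUBIC))
E
```

```text
18.975 [0.4918 0.2643 0.2844] [ 0.9992 -0.0394  0.005  -0.0012] [13.1919  0.9183 -3.3231] [-0.0132 -2.6024  0.0653]
```

View pics/w8c.png

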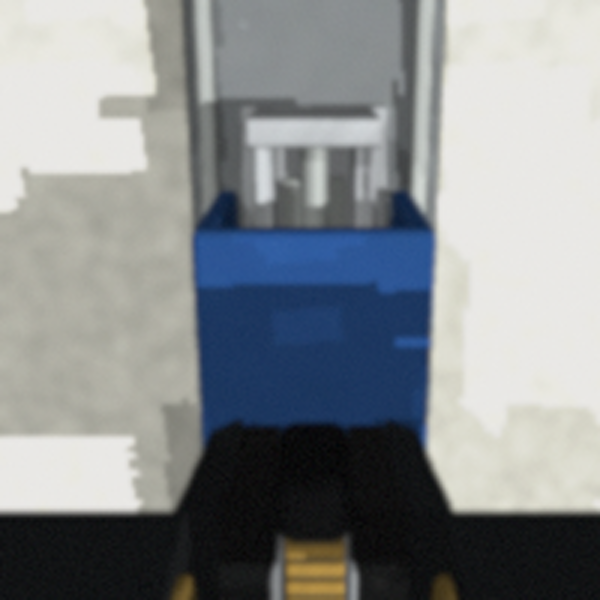

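play_rows --pt "0 0.002 0 0 0 0 0" --pt "0 0.002 0 0 0 0 0" --pt "0 0.002 0 0 0 0 0" --pt "0 0.002 0 0 0 0 0" --pt "0 0.002 0 0 0 0 0" --pt "0 0 0 0 0 0 0" --pt "0 0 0 0 0 0 0"

```text
clock: 19.9
tool_pos: [0.4963, 0.2645, 0.2843]
eef_rot: [0.999, -0.038, -0.002, 0.0]
contact_force: [-2.0, 0.5, 9.2]
opening: 0.155
finger_force: 40.0
```

play_rows --pt "45 0 0 0 0 0 0" --pt "45 0 0 0 0 0 0" --pt "45 0 0 0 0 0 0" --pt "45 0 0 -0.03 0 0 0" --pt "0 0 0 -0.016 0 0 0" --pt "0 0 0 0 0 0 0" --grip_force 20

```text
clock: 20.65
tool_pos: [0.4984, 0.2641, 0.3308]
eef_rot: [0.999, -0.038, 0.001, -0.001]
contact_force: [0.8, 0.1, -0.8]
opening: 0.25
finger_force: 0.0
```

```bash
python3 - <<'E'
from h import *
rel([.428,.2693,.285],-4.4)
E
```

```text
yaw -4.4 shift mm [-70.7   0.3  45.7] turn z -0.0
```

play_rows --pt "0 -0.0235 0 0 0 0 0" --pt "0 -0.0235 0.0003 0 0 0 0" --pt "0 -0.0237 0 0 0 0 0" --pt "0 0 0 0.02 0 0 0" --pt "0 0 0 0.015 0 0 0" --pt "0 0 0 0 0 0 0" --pt "0 0 0 0 0 0 0"

```text
clock: 21.52
tool_pos: [0.4279, 0.269, 0.2948]
eef_rot: [0.999, -0.039, 0.0, 0.0]
contact_force: [-0.7, 1.2, 0.2]
opening: 0.008
finger_force: 0.0
```

play_rows --pt "0 0 0 0.005 0 0 0" --pt "0 0 0 0.004 0 0 0" --pt "0 0 0 0.002 0 0 0" --pt "0 0 0 0.002 0 0 0" --pt "0 0 0 0 0 0 0" --pt "0 0 0 0 0 0 0"

```text
clock: 22.28
tool_pos: [0.4276, 0.2692, 0.2819]
eef_rot: [0.999, -0.038, 0.0, 0.0]
contact_force: [-0.0, -1.2, -0.6]
opening: 0.007
finger_force: 0.0
```

play_rows --pt "0 0 0 0.002 0 0 0" --pt "0 0 0 0.002 0 0 0" --pt "0 0 0 0.002 0 0 0" --pt "0 0 0 0 0 0 0" --pt "0 0 0 0 0 0 0"

```text
clock: 22.9
tool_pos: [0.4276, 0.2691, 0.2759]
eef_rot: [0.999, -0.038, -0.0, 0.0]
contact_force: [-0.0, 0.1, 0.1]
opening: 0.001
finger_force: 0.0
```

play_rows --pt "0 0 0 0.001 0 0 0" --pt "0 0 0 0.001 0 0 0" --pt "0 0 0 0 0 0 0" --pt "0 0 0 0 0 0 0"

```text
clock: 23.4
tool_pos: [0.4276, 0.2692, 0.2739]
eef_rot: [0.999, -0.038, 0.0, 0.0]
contact_force: [-0.1, -0.5, -0.2]
opening: 0.004
finger_force: 0.0
```

play_rows --pt "0 0 0 0.001 0 0 0" --pt "0 0 0 0.001 0 0 0" --pt "0 0 0 0.0005 0 0 0" --pt "0 0 0 0 0 0 0" --pt "0 0 0 0 0 0 0"

```text
clock: 24.02
tool_pos: [0.4275, 0.2692, 0.2717]
eef_rot: [0.999, -0.038, 0.0, -0.0]
contact_force: [-2.1, -0.1, 5.9]
opening: 0.007
finger_force: 2.7
```

play_rows --pt "0 0 0 -0.02 0 0 0" --pt "0 0 0 -0.04 0 0 0" --pt "45 0.034 0 0 0 0 0" --pt "45 0.0346 0 0 0 0 0" --pt "45 0 0 0 0 0 0" --pt "45 0 0 0.025 0 0 0" --pt "45 0 0 0.022 0 0 0" --pt "45 0 0 0 0 0 0"

```text
clock: 25.02
tool_pos: [0.4944, 0.2638, 0.2829]
eef_rot: [0.999, -0.038, -0.002, 0.001]
contact_force: [0.0, 0.4, 0.8]
opening: 0.45
finger_force: 0.0
```

play_rows --pt "0 0 0 0 0 0 0" --pt "0 0 0 0 0 0 0" --pt "0 0 0 0 0 0 0" --pt "0 0 0 0 0 0 0" --pt "0 0 0 0 0 0 0" --grip_force 45

```text
clock: 25.65
tool_pos: [0.4962, 0.2643, 0.2851]
eef_rot: [0.999, -0.038, 0.001, -0.0]
contact_force: [-1.1, -0.0, 6.5]
opening: 0.153
finger_force: 45.0
```

play_rows --pt "0 -0.002 0 0 0 0 0" --pt "0 -0.002 0 0 0 0 0" --pt "0 -0.002 0 0 0 0 0" --pt "0 -0.002 0 0 0 0 0" --pt "0 -0.002 0 0 0 0 0" --pt "0 0 0 0 0 0 0"

```text
clock: 26.4
tool_pos: [0.4916, 0.2641, 0.2851]
eef_rot: [0.999, -0.04, 0.007, -0.002]
contact_force: [17.1, 0.6, -5.9]
opening: 0.152
finger_force: 45.0
```

play_rows --pt "0 0.001 0 0 0 0 0" --pt "0 0.001 0 0 0 0 0" --pt "0 0.001 0 0 0 0 0" --pt "0 0.001 0 0 0 0 0" --pt "0 0 0 0 0 0 0"

```text
clock: 27.02
tool_pos: [0.4928, 0.2643, 0.2851]
eef_rot: [0.999, -0.039, 0.004, -0.001]
contact_force: [8.0, 0.2, 1.1]
opening: 0.153
finger_force: 45.0
```

Still pressing lightly homeward; release here and withdraw, then look.

play_rows --pt "0 0.001 0 0 0 0 0" --pt "0 0.001 0 0 0 0 0" --pt "45 0 0 0 0 0 0" --pt "45 0 0 0 0 0 0" --pt "45 0 0 0 0 0 0" --pt "45 0 0 -0.03 0 0 0" --pt "45 0 0 -0.04 0 0 0" --pt "45 0 0 -0.04 0 0 0"

```text
clock: 28.02
tool_pos: [0.4915, 0.264, 0.3951]
eef_rot: [0.999, -0.038, -0.001, 0.001]
contact_force: [0.3, 0.1, -0.3]
opening: 0.45
finger_force: 0.0
```

play_rows --pt "100 0 0 -0.01 0 0 0" --pt "100 0 0 0 0 0 0" --pt "100 0 0 0 0 0 0"

```text
clock: 28.4
tool_pos: [0.4914, 0.264, 0.4029]
eef_rot: [0.999, -0.038, -0.001, 0.001]
contact_force: [0.0, -0.6, -1.0]
opening: 0.769
finger_force: 0.0
```

```bash
python3 - <<'E'
from h import *
np.set_printoptions(precision=4,suppress=True)
s,im=snap('wrist','w9.png'); print(s['clock'],s['tool_pos'],s['eef_rot'],s['contact_force'])
b=cv2.imread('pics/w9.png')
cv2.imwrite('pics/w9c.png',cv2.rotate(cv2.resize(b[0:300,140:340],(533,800),interpolation=cv2.INTER_CUBIC),cv2.ROTATE_90_CLOCKWISE))
E
```

```text
28.4 [0.4914 0.264  0.4029] [ 0.9993 -0.0382 -0.0014  0.0009] [ 0.0338 -0.5594 -1.0293]
```

View pics/w9c.png

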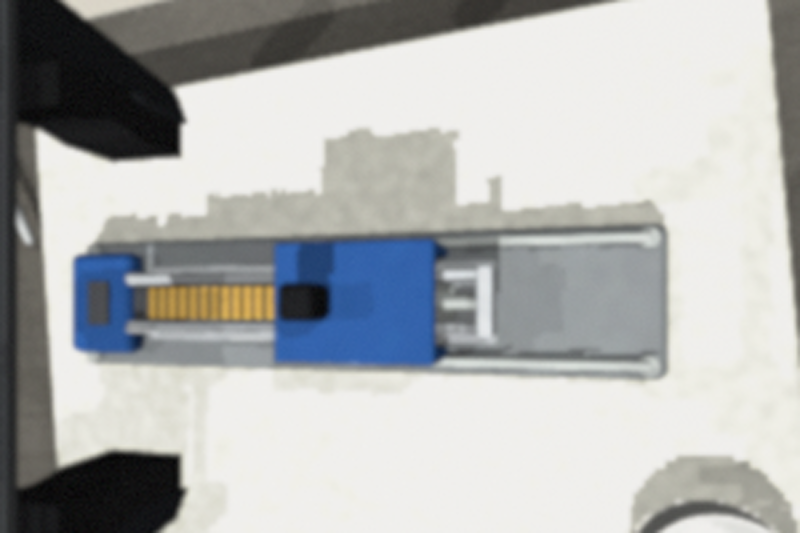

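```bash
python3 - <<'E'
from h import *
np.set_printoptions(precision=1,suppress=True)
s=status.get_state();c=cam('wrist',s); a=np.radians(-4.4); u=np.array([np.cos(a),np.sin(a)]); v=np.array([-u[1],u[0]])
def P(X,Y,z):
    p=ray(c,140+Y/2.667-.3,(800-X)/2.667-.3,z); d=p[:2]-[.416,.2692]; return np.array([d@u,d@v])*1000
for n,X,Y,z in [('block top -x',75,302,.077),('block top +x',134,302,.077),('plate +x',665,300,.062),('plate -x corner',95,358,.062),('rod +x end',655,238,.068),('unit end plate',490,300,.086),('rail -x',275,302,.1135),('rail +x',435,302,.1135),('post-',281,300,.1395),('post+',324,300,.1395),('strip -x',147,302,.106),('fin',0,0,.1)]: print(n,P(X,Y,z))
E
```

```text
block top -x [-58.5   1. ]
block top +x [-24.6   0.9]
plate +x [210.    1.5]
plate -x corner [-56.9 -28.3]
rod +x end [205.5  26.1]
unit end plate [143.4   1.5]
rail -x [61.7  0.7]
rail +x [125.1   0.6]
post- [73.4  1.3]
post+ [89.5  1.3]
strip -x [-0.8  0.8]
fin [-84.9 147.5]
```

play_rows --pt "45 0.002 0 0.045 0 0 0" --pt "45 0 0 0.04 0 0 0" --pt "45 0 0 0.023 0 0 0" --pt "45 0 0 0.01 0 0 0" --pt "45 0 0 0 0 0 0" --pt "0 0 0 0 0 0 0" --pt "0 0 0 0 0 0 0" --pt "0 0 0 0 0 0 0" --grip_force 40

```text
clock: 29.45
tool_pos: [0.4942, 0.2644, 0.2871]
eef_rot: [0.999, -0.038, 0.001, -0.001]
contact_force: [0.1, -2.0, 2.7]
opening: 0.15
finger_force: 40.0
```

play_rows --pt "0 0 0 0 0 0 0" --pt "0 0 0 0 0 0 0" --pt "0 0.006 0 0 0 0 0" --pt "0 0.012 0 0 0 0 0" --pt "0 0.012 0 0 0 0 0" --pt "0 0.012 0 0 0 0 0" --pt "0 0.012 0 0 0 0 0" --pt "0 0.012 0 0 0 0 0"

```text
clock: 30.45
tool_pos: [0.5595, 0.2595, 0.2871]
eef_rot: [0.999, -0.038, -0.001, -0.0]
contact_force: [-3.5, 0.9, 6.6]
opening: 0.155
finger_force: 40.0
```

play_rows --pt "0 0.006 0 0 0 0 0" --pt "0 0.003 0 0 0 0 0" --pt "0 0.002 0 0 0 0 0" --pt "0 0.002 0 0 0 0 0" --pt "0 0.002 0 0 0 0 0" --pt "0 0 0 0 0 0 0"

```text
clock: 31.2
tool_pos: [0.5744, 0.2584, 0.2871]
eef_rot: [0.999, -0.038, -0.0, -0.0]
contact_force: [-3.5, 1.0, 7.5]
opening: 0.146
finger_force: 40.0
```

play_rows --pt "0 0.002 0 0 0 0 0" --pt "0 0.001 0 0 0 0 0" --pt "0 0 0 0 0 0 0"

```text
clock: 31.58
tool_pos: [0.5753, 0.2585, 0.2871]
eef_rot: [0.999, -0.038, -0.003, 0.0]
contact_force: [-8.2, 0.7, 11.9]
opening: 0.158
finger_force: 40.0
```

play_rows --pt "0 -0.006 0 0 0 0 0" --pt "0 -0.01 0 0 0 0 0" --pt "0 -0.01 0 0 0 0 0" --pt "0 -0.01 0 0 0 0 0" --pt "0 -0.01 0 0 0 0 0" --pt "0 -0.01 0 0 0 0 0" --pt "0 -0.01 0 0 0 0 0" --pt "0 -0.006 0 0 0 0 0"

```text
clock: 32.58
tool_pos: [0.5058, 0.2635, 0.2871]
eef_rot: [0.999, -0.038, 0.001, -0.001]
contact_force: [3.2, 1.3, 6.0]
opening: 0.153
finger_force: 40.0
```

play_rows --pt "0 -0.004 0 0 0 0 0" --pt "0 -0.003 0 0 0 0 0" --pt "0 -0.003 0 0 0 0 0" --pt "0 -0.002 0 0 0 0 0" --pt "0 -0.002 0 0 0 0 0" --pt "0 -0.001 0 0 0 0 0" --pt "0 0 0 0 0 0 0"

```text
clock: 33.45
tool_pos: [0.4932, 0.2643, 0.2871]
eef_rot: [0.999, -0.039, 0.003, -0.001]
contact_force: [8.3, -0.2, 1.5]
opening: 0.152
finger_force: 40.0
```

Home, at the end stop (8 N). Push slightly more, ease off, release, and withdraw.

play_rows --pt "0 -0.001 0 0 0 0 0" --pt "0 -0.001 0 0 0 0 0" --pt "0 0 0 0 0 0 0" --pt "0 0.001 0 0 0 0 0" --pt "0 0.001 0 0 0 0 0" --pt "0 0.001 0 0 0 0 0" --pt "0 0.0005 0 0 0 0 0" --pt "0 0 0 0 0 0 0"

```text
clock: 34.45
tool_pos: [0.4936, 0.2644, 0.2871]
eef_rot: [0.999, -0.039, 0.002, -0.001]
contact_force: [5.3, 1.7, 4.9]
opening: 0.151
finger_force: 40.0
```

play_rows --pt "45 0 0 0 0 0 0" --pt "45 0 0 0 0 0 0" --pt "45 0 0 0 0 0 0" --pt "45 0 0 -0.03 0 0 0" --pt "45 0 0 -0.045 0 0 0" --pt "45 0 0 -0.04 0 0 0" --pt "45 0 0 0 0 0 0" --pt "45 0 0 0 0 0 0"

```text
clock: 35.45
tool_pos: [0.4919, 0.2639, 0.4006]
eef_rot: [0.999, -0.038, -0.001, 0.001]
contact_force: [-1.2, 1.1, 0.2]
opening: 0.452
finger_force: 0.0
```

```bash
python3 - <<'E'
from h import *
s,im=snap('wrist','w10.png')
a=cv2.imread('pics/w9.png').astype(int);b=cv2.imread('pics/w10.png').astype(int)
print(s['clock'],s['tool_pos'],s['contact_force'],np.abs(a-b)[90:250,220:290].mean())
# rail front-edge row (blue onset along the centre columns), in both pictures
for p in (a,b):
    h=cv2.cvtColor(p.astype(np.uint8),cv2.COLOR_BGR2HSV); m=cv2.inRange(h,(100,120,40),(125,255,255))[120:230,265:272]; print(120+np.nonzero(m.mean(1)>128)[0].max())
for n in ('jar_red','dish','cup'):
    snap('top') if n=='jar_red' else None
    d=finder.spot_in('top',n)[0]; print(n,d['score'],toW(cam('top'),d['at']))
E
```

```text
35.45 [0.49189909 0.26393387 0.40063588] [-1.18914275  1.11861312  0.16827696] 6.3636904761904765
196
197
jar_red 0.57 [0.71032346 0.29143263 0.10472772]
dish 0.74 [0.35061934 0.15544095 0.05491149]
cup 0.64 [0.63252741 0.13947261 0.05706571]
```

```bash
python3 -c "from plant import r; print(r.finish_job())"
```

```text
the job is handed in; nothing more can be done
None
```

The brass strip is loaded flat behind the nose stop, the blue rail is pushed home to its end stop, and the job was handed in at about 35 s; jar, cup and dish read within the finder's error of where they started.

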